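# Load a friction block into a tension jig and hold the sprung arm past its click

## Robot

A 6-joint arm with a two-finger parallel gripper is mounted at the origin on a cart in front of the work surface, level with it; the furniture and walls round the work are solid. World frame = base frame: x ahead of the robot, y to its left, z up, the work surface at z = 0. Lengths are in m, angles in rad, forces in N, time in s.
With the tool pointing down it reaches from about 0.35 to 0.975 m from the base axis. Payload 4.9 kg.
Tool frame: the origin (TCP) lies at the very end of the fingers, on their centre line; the grasp point (between the pads) lies 19 mm behind it (ctrl.grip_point_offset is the distance from the TCP to the grasp point, in m); z points along the fingers, y is the line along which they close (so a half turn about z gives the same grasp; the last joint's range is limited). The gripper opens to 85 mm and grips with 20 to 120 N. Pads are 22 mm wide; open, the fingers measure 114 mm over their backs; the gripper's body (76 mm by 85 mm) begins 54 mm behind the grasp point. The pads swing forward as they close: fully open they stand 13 mm farther back than shut.
Start: joints at [1.031, 0.053, 1.613, -0, 1.476, -0.119], TCP at [0.255, 0.57, 0.231] pointing down, gripper open.
Joint ranges: [-3.01, 3.01], [-1.01, 2.22], [0.06, 2.58], [-1.02, 4.17], [0.09, 2.62], [-3.14, 3.14]. Speed limits (rad/s): [2.57, 2.57, 3.14, 3.14, 3.14, 3.14].

## Interface

Orientations are given as a rotation vector (axis times angle).
In Python, from station import ctrl gives the robot as it stands.
- The arm moves only by the tool send_rows, never from a script. Its argument "rows" is a list of rows, each a list of 3 entries, a list of its own where there are three numbers: the finger opening in cm, from 0 to 8.54, then the shift along the tool's x, y, z in cm, then the turn about the tool's z in degrees. A call has 1 to 10 rows; each row shifts and turns the commanded pose from where the row before left it, along the tool's axes as they then stand; what a row does not reach is not made up. A row lasts 1/8 s, in which the tool goes at most 62.5 mm and 10.7 degrees, less where a joint would pass 70% of its speed; a pose out of reach is approached as far as the arm can. A call with a gripper value outside its range is refused whole. The fingers move at their own pace and stop on an object; "newtons" is the grip in N (left out, the last holds). Time passes only in rows, so rows that do not move let the fingers close. It gives the time, the measured TCP pose, the force, the opening and the grip force at its end, in the units of the state.
- ctrl.get_obs(): the state, without advancing time (a new reading comes with each control period).
- ctrl.get_image(name): name is "side" or "top"; returns a dict with "frame" (420x560x3 uint8, red, green, blue), "range_z" (420x560 float32, m along the optical axis (not along the pixel's ray), 0 where there is no reading), "fx", "fy", "cx", "cy" (pixels), "cam_to_world" (4x4, takes a point from camera to world coordinates). Camera axes: x right, y down, z forward; pixel columns grow to the right and rows downward; lengths in m; the calibration is good to about 2 mm. A picture is of the moment at which its call begins.
- ctrl.finish_job(): hands the job in; it is judged then, once.
The state is a dict: "t": time; "q": joint angles; "dq": joint speeds; "effort": joint torques, N m; "tool_pos": TCP position; "tool_rot": TCP orientation; "contact_force": force on the tool from outside, world axes, zero at the start; "wrist_torque": the same for the moment, N m; "opening": finger opening in m; "grip_force": force on a finger pad.
Only numpy, scipy, OpenCV 4.12 (cv2) and the standard library are available. Lean on these libraries where they do the work, as an engineer would, in place of code of your own. Each camera call takes 0.05 s, during which the arm holds its last target. There are 200 camera calls.

## Task

Put the red-brown friction block on the grey jig plate, lying along the low steel fence with its long side flush against it and not yet touching the arm. Then slide it along the fence, end first, into the roller of the yellow sprung arm and push the arm back past its ratchet click, but not onto the rubber end stop. Finish still holding the block there, flush on the fence and pressing the arm back, and leave the other things on the bench where they are.

Things in the scene. Friction and masses are not known exactly. Their poses are not given: they have to be found in the camera images.
- block_center (a point): centre of the red-brown friction block, 100 x 25 x 54 mm (its own x is its length, y its thickness, z up; both ends alike), 0.06 to 0.13 kg; it stands loose on the bench on its 100 x 25 mm face, so this point is 27 mm above what it stands on
- tension_jig: grey jig plate fixed to the bench, 250 x 275 mm, 8 mm thick, from -130 to +120 mm in its x and -55 to +220 mm in its y. The origin lies at bench height under the middle line of the block's lane: a block flush on the fence and flat on the plate has its centre at y = 0, z = 35 mm in this frame, its length along x. Push direction +x. Arm, post and pawl stand at x over 25 mm, under 65 mm high
- roller_axis (a point): centre of the black idler roller (22 mm diameter, 26 mm tall, 30 to 56 mm above the bench, turns freely, upright axis) at the end of the yellow arm, 90 mm from the arm's hinge, which is at x = 75, y = 90 mm in the jig's frame. At rest its near side is at x = 35 mm in the jig's frame, so a block in the lane first touches it with its centre at x = -15 mm
- tensioner_arm (a joint): angle of the yellow sprung arm, 0 at rest, growing as the roller goes to the jig's +x: roller x = 75 + 90 sin(angle - 0.33) mm there. 4 N at the roller at 0, 8 N at 0.45; springs back to 0 if let go. From 0.19 its toothed tail lifts the brass pawl (2 to 3 N more), which snaps down behind the tooth by 0.37: the click. Rubber end stop at 0.66: hold at about 0.48
- loose_bolt_c (a point): loose bolt, 54 x 18 x 16 mm, bystander lying on the jig plate
- blue_tin_c (a point): blue grease tin, 53 mm diameter, 38 mm tall, loose bystander on the bench
- loose_bearing_c (a point): bearing, 42 mm diameter, 20 mm tall, loose bystander on the bench
- fence_mid (a point): middle of the fence's flush face at its top edge, axes as the jig's. The fence is a steel bar 16 mm thick on the -y side of the lane; its flush face is at y = -12.5 mm, x = -125 to +40 mm in the jig's frame, its top 14 mm above the plate (22 mm above the bench), so that fingers holding the upper half of the block pass over it. Nothing but the roller stops the block along the lane
Things that resemble listed ones, but are neither listed nor needed, are in the scene too. What is shaped like the part that bears block_center but green or turquoise is not meant.

How it is judged:
On the way:
1. the block stands on the jig plate flush along the fence, with the arm still at rest (y of block_center in the frame of tension_jig between -0.003 and 0.003 m and z of block_center in the frame of tension_jig between 0.032 and 0.038 m and x of block_center in the frame of tension_jig between -0.13 and 0 m and angle between the x axis of block_center and the x axis of tension_jig, either way round below 0.06 rad and value of joint tensioner_arm below 0.03 rad), for 0.2 s.
At the end, for the whole second after the job is handed in: The program finishes while holding: the fingers hold or push the block (over 2 N), which presses on the arm (over 3 N) and keeps it past its click (angle 0.37 to 0.62), while the block is flat on the plate (3 mm), within 3 mm of flush on the fence, parallel to it and upright within 0.06 rad (value of joint tensioner_arm between 0.37 and 0.62 rad and y of block_center in the frame of tension_jig between -0.003 and 0.003 m and z of block_center in the frame of tension_jig between 0.032 and 0.038 m and angle between the x axis of block_center and the x axis of tension_jig, either way round below 0.06 rad and angle between block_center's own z axis and vertical below 0.06 rad and contact force between friction_block and tensioner_arm above 3 N and contact force between the fingers and friction_block above 2 N); the arm keeps its last pose, push and grip.
It fails at once if the arm is driven onto its end stop (value of joint tensioner_arm above 0.645 rad).
It fails at once if a bystander is disturbed (moved over 20 mm) (distance of any of loose_bolt_c, blue_tin_c, loose_bearing_c from where it was at the start of the episode above 0.02 m).
It also fails if it takes over 42 s, if anything falls off the work surface, if the arm or the gripper's body presses on something with over 40 N, if the wrist force passes 120 N, or if a joint passes its speed limit or range.

## Working session

There is one attempt and no reset: what is moved stays moved. The work goes in short steps, Python scripts to look and compute and a tool call to move; the robot and the scene stay as the last step left them, time stands still between calls to the robot, and variables do not carry over. Pictures are saved under pics/ and viewed, at most 10 in all, crops included, and the job is handed in when it is done.

Besides the shell and the picture viewer there is one more tool, called by a JSON object that holds its "method" and its "body". send_rows: Moves the arm, as the interface text tells. Its arguments: {"type":"object","properties":{"rows":{"type":"array","items":{"type":"array"}},"newtons":{"type":"number"}},"required":["rows"]}

```bash
mkdir -p pics; cat > h.py <<'E'
import numpy as np, cv2, sys
from station import ctrl
def snap(n,tag):
    im=ctrl.get_image(n); np.savez('pics/%s.npz'%tag,**im); cv2.imwrite('pics/%s.png'%tag,im['frame'][:,:,::-1]); return im
def p3(im,u,v,z=None):
    d=float(im['range_z'][int(v),int(u)]); T=im['cam_to_world']
    r=np.array([(u-im['cx'])/im['fx'],(v-im['cy'])/im['fy'],1])
    if z is not None:
        w=T[:3,:3]@r; return T[:3,3]+w*(z-T[2,3])/w[2]
    return T[:3,:3]@(r*d)+T[:3,3]
E
python3 - <<'E'
from h import *
for n in('top','side'):
    i=snap(n,n+'0'); print(n,i['fx'],i['cx'],i['cy'],np.round(i['cam_to_world'],3).tolist())
o=ctrl.get_obs(); print(o['t'],o['tool_pos'],o['tool_rot'],o['opening'],o['contact_force'])
E
```

```text
top 399.19191020718813 275.5382322736181 210.39828423309774 [[-0.002, -0.992, 0.123, 0.424], [-1.0, 0.001, -0.011, -0.018], [0.011, -0.123, -0.992, 0.895], [0.0, 0.0, 0.0, 1.0]]
side 530.4817019439347 273.0221066577211 206.82436107204867 [[0.82, -0.383, 0.425, -0.016], [-0.572, -0.521, 0.634, -0.833], [-0.021, -0.763, -0.646, 0.875], [0.0, 0.0, 0.0, 1.0]]
0.1 [0.25500406 0.56998493 0.23017154] [-6.56007452e-01 -3.07173474e+00  2.80870513e-03] 0.08508909138239724 [0.12643604 0.10277588 0.07438679]
```

View pics/top0.png

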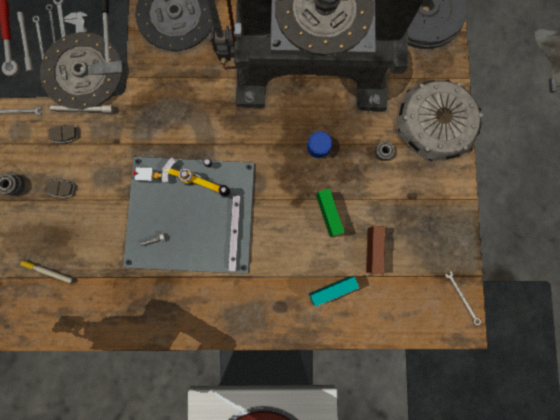

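View pics/side0.png

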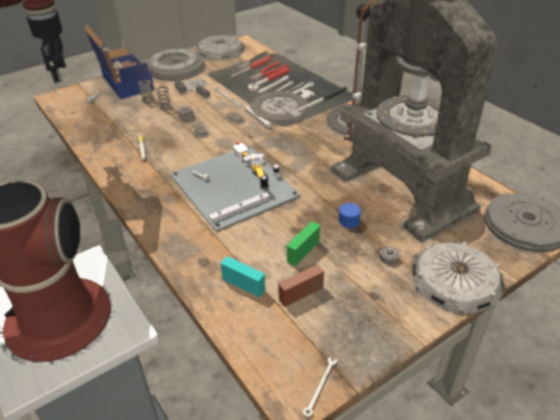

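Top view: red block at about (376,250), jig plate (128–254,158–272), fence (236,197–270), roller (224,190), bolt (153,240). The side view agrees. I'll measure these by enlarging and by colour.

```bash
python3 - <<'E'
from h import *
im=dict(np.load('pics/top0.npz')); f=im['frame']
a=cv2.resize(f[150:280,120:262],None,fx=4,fy=4,interpolation=cv2.INTER_CUBIC)
b=cv2.resize(f[215:285,355:400],None,fx=4,fy=4,interpolation=cv2.INTER_CUBIC)
c=np.zeros((520,568+180,3),np.uint8); c[:,:568]=a; c[:280,568:]=b
cv2.imwrite('pics/crop0.png',c[:,:,::-1])
# world points of block by depth, side+top
for n in('top','side'):
    im=dict(np.load('pics/%s0.npz'%n)); hsv=cv2.cvtColor(im['frame'],cv2.COLOR_RGB2HSV)
    T=im['cam_to_world']; d=im['range_z']; v,u=np.mgrid[:420,:560]
    P=np.stack([(u-im['cx'])/im['fx']*d,(v-im['cy'])/im['fy']*d,d],-1)@T[:3,:3].T+T[:3,3]
    reg=(abs(P[...,0]-.29)<.12)&(abs(P[...,1]+.24)<.12)&(abs(P[...,2]-.054)<.008)
    h=hsv[...,0]; m=reg&((h<15)|(h>170))
    m=m&(d>0)
    q=P[m][:,:2].astype(np.float32); print(n,m.sum(),cv2.minAreaRect(q) if len(q) else 0, np.median(P[m][:,2]))
    reg=(abs(P[...,2]-.022)<.006)&(abs(P[...,0]-.37)<.12)&(abs(P[...,1]-.07)<.04)&(hsv[...,2]>120)
    q=P[reg][:,:2].astype(np.float32); print('fence',reg.sum(),cv2.minAreaRect(q))
    print('plate z',np.median(P[...,2][230:250,170:220]) if n=='top' else '')
im=dict(np.load('pics/top0.npz'))
for n,u,v,z in(('TL',131,160,.008),('TR',254,163,.008),('BR',250,272,.008),('BL',126,265,.008),('roller',224,190,.056),('hinge',186,175,.06)): print(n,p3(im,u,v,z).round(3))
E
```

```text
top 89 ((0.4027588367462158, -0.2394275963306427), (0.012507213279604912, 0.024838121607899666), 0.04465608671307564) 0.05502430096563371
fence 273 ((0.44608405232429504, 0.06578957289457321), (0.015772126615047455, 0.08745433390140533), 86.91445922851562)
plate z 0.00934142737266741
side 94 ((0.40155932307243347, -0.24337860941886902), (0.0261834729462862, 0.01599620096385479), 88.16387176513672) 0.05335392917748155
fence 198 ((0.44494834542274475, 0.061188265681266785), (0.020828232169151306, 0.08963019400835037), 86.68362426757812)
plate z 
TL [0.65  0.299 0.008]
TR [0.643 0.021 0.008]
BR [0.398 0.029 0.008]
BL [0.414 0.3   0.008]
roller [0.572 0.082 0.056]
hinge [0.604 0.163 0.06 ]
```

View pics/crop0.png

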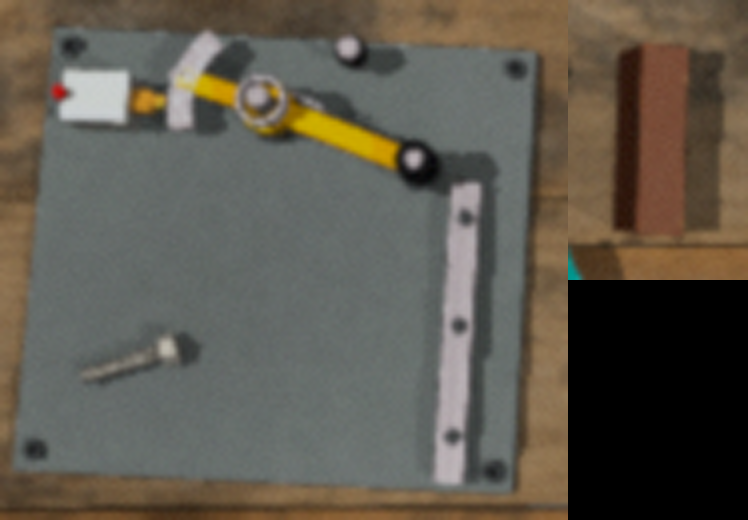

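The crop shows the jig from above with the fence at crop (437–480, 183–483) and the roller at (415,160). My region windows cut off the ends, so I'll refit with wider ones.

```bash
python3 - <<'E'
from h import *
def fit(q):
    q=q[:,:2]; c,(w,h),a=cv2.minAreaRect(q.astype(np.float32)); m=q.mean(0); e=np.linalg.svd(q-m,full_matrices=False)[2][0]; e*=np.sign(e[0]); return np.round(c,4),round(w,4),round(h,4),m.round(4),np.degrees(np.arctan2(e[1],e[0])).round(2)
for n in('top','side'):
    im=dict(np.load('pics/%s0.npz'%n)); hsv=cv2.cvtColor(im['frame'],cv2.COLOR_RGB2HSV)
    T=im['cam_to_world']; d=im['range_z']; v,u=np.mgrid[:420,:560]
    P=np.stack([(u-im['cx'])/im['fx']*d,(v-im['cy'])/im['fy']*d,d],-1)@T[:3,:3].T+T[:3,3]
    h=hsv[...,0]
    m=(abs(P[...,0]-.44)<.1)&(abs(P[...,1]+.24)<.06)&(abs(P[...,2]-.054)<.006)&((h<15)|(h>170))&(d>0)
    print(n,'block',m.sum(),fit(P[m]))
    m=(abs(P[...,2]-.022)<.005)&(abs(P[...,0]-.49)<.12)&(abs(P[...,1]-.055)<.03)&(hsv[...,2]>120)
    print('fence',m.sum(),fit(P[m]))
im=dict(np.load('pics/top0.npz'))
g=lambda a,b,z:p3(im,120+a/4-.4,150+b/4-.4,z)
A=[g(452,183,.022),g(481,183,.022),g(464,485,.022),g(434,483,.022)]
print(np.round(A,4)); 
e=(A[0]+A[1]-A[2]-A[3])/2; print(np.hypot(*e[:2]),np.degrees(np.arctan2(e[1],e[0])), np.mean(A,0))
C=[g(56,28,.008),g(538,50,.008),g(515,491,.008),g(14,470,.008)]; print(np.round(C,4))
print('roller',g(415,163,.056),'hinge',g(261,97,.06),'bolt',g(165,350,.02))
B=[p3(im,355+a/4-.4,215+b/4-.4,.054) for a,b in((641-568,44),(686-568,44),(684-568,236),(637-568,233))]; print(np.round(B,4),np.mean(B,0))
E
```

```text
top block 595 (array([ 0.4455, -0.2426]), 0.0262, 0.0996, array([ 0.4454, -0.242 ]), np.float64(-3.77))
fence 494 (array([0.4837, 0.0638]), 0.0158, 0.1627, array([0.4814, 0.0639]), np.float64(-2.82))
side block 505 (array([ 0.4443, -0.2457]), 0.0293, 0.1016, array([ 0.4428, -0.2473]), np.float64(-3.68))
fence 340 (array([0.4922, 0.0601]), 0.1846, 0.0292, array([0.4821, 0.0588]), np.float64(-2.55))
[[0.5661 0.0672 0.022 ]
 [0.5661 0.0512 0.022 ]
 [0.4009 0.0589 0.022 ]
 [0.402  0.0751 0.022 ]]
0.16483069790030913 -2.7205160406411175 [0.48377414 0.06308276 0.022     ]
[[0.6575 0.2939 0.008 ]
 [0.6449 0.0206 0.008 ]
 [0.3972 0.0321 0.008 ]
 [0.4093 0.3065 0.008 ]]
roller [0.57135001 0.08365028 0.056     ] hinge [0.60627123 0.16544452 0.06      ] bolt [0.47417978 0.22291099 0.02      ]
[[ 0.4958 -0.2335  0.054 ]
 [ 0.4958 -0.2574  0.054 ]
 [ 0.3953 -0.2528  0.054 ]
 [ 0.3969 -0.2282  0.054 ]] [ 0.44594418 -0.24298134  0.054     ]
```

{"method": "send_rows", "body": {"rows": [[8.54, [0, 0, 0], -6.8], [8.54, [0, 0, 0], -6.8], [8.54, [0, 0, 0], -6.8], [8.54, [0, 0, 0], 0]]}}

```text
t: 0.6
tool_pos: [0.2551, 0.5702, 0.2307]
tool_rot: [-0.104, -3.139, 0.001]
contact_force: [-0.5, 0.1, 0.5]
opening: 0.0857
grip_force: 0.0
```

```bash
cat >> h.py <<'E'
from scipy.spatial.transform import Rotation as Ro
def to(x,y,z):
    o=ctrl.get_obs(); R=Ro.from_rotvec(o['tool_rot']).as_matrix()
    print('t',o['t'],'pos',o['tool_pos'].round(4),'F',o['contact_force'].round(2),'open',round(o['opening'],4),'grip',o['grip_force'],'yaw_y',np.degrees(np.arctan2(R[1,1],R[0,1])).round(2),'tilt',R[2].round(3),'q6',o['q'][5].round(2))
    print('shift cm',(R.T@(np.array([x,y,z])-o['tool_pos'])*100).round(2))
E
python3 -c "
from h import *
to(.445,-.243,.20)"
```

```text
t 0.6 pos [0.2551 0.5702 0.2307] F [-0.46  0.08  0.49] open 0.0857 grip 0.0 yaw_y 86.21 tilt [ 0.    -0.001 -1.   ] q6 -0.47
shift cm [-24.32 -79.88   3.13]
```

{"method": "send_rows", "body": {"rows": [[8.54, [-1.6, -4.5, 0], 0], [8.54, [-1.6, -4.5, 0], 0], [8.54, [-1.6, -4.5, 0], 0], [8.54, [-1.6, -4.5, 0], 0], [8.54, [-1.6, -4.5, 0], 0], [8.54, [-1.6, -4.5, 0], 0], [8.54, [-1.6, -4.5, 0], 0], [8.54, [-1.6, -4.5, 0], 0], [8.54, [-1.6, -4.5, 0], 0], [8.54, [-1.6, -4.5, 0], 0]]}}

```text
t: 1.85
tool_pos: [0.3859, 0.1096, 0.2313]
tool_rot: [0.105, 3.139, 0.0]
contact_force: [0.4, 0.9, 0.2]
opening: 0.0852
grip_force: 0.0
```

{"method": "send_rows", "body": {"rows": [[8.54, [-1.0, -4.5, 0.5], 0], [8.54, [-1.0, -4.5, 0.5], 0], [8.54, [-1.0, -4.5, 0.5], 0], [8.54, [-1.0, -4.5, 0.5], 0], [8.54, [-1.0, -4.5, 0.5], 0], [8.54, [-1.0, -4.5, 0.5], 0], [8.54, [-1.0, -4.5, 0.5], 0], [8.54, [-1.0, -3.0, 1], 0], [8.54, [0, 0, 0], 0]]}}

```text
t: 2.98
tool_pos: [0.4428, -0.2396, 0.185]
tool_rot: [-0.109, -3.137, -0.002]
contact_force: [-0.2, -0.1, 0.4]
opening: 0.0853
grip_force: 0.0
```

```bash
python3 -c "
from h import *
to(.444,-.244,.021)"
```

```text
t 2.975 pos [ 0.4428 -0.2396  0.185 ] F [-0.18 -0.13  0.44] open 0.0853 grip 0.0 yaw_y 86.03 tilt [ 0.002  0.001 -1.   ] q6 -2.15
shift cm [-0.19 -0.45 16.4 ]
```

{"method": "send_rows", "body": {"rows": [[8.54, [-0.2, -0.4, 4], 0], [8.54, [0, 0, 4], 0], [8.54, [0, 0, 4], 0], [8.54, [0, 0, 3], 0], [8.54, [0, 0, 1.4], 0], [8.54, [0, 0, 0], 0]]}}

```text
t: 3.72
tool_pos: [0.4447, -0.2417, 0.0219]
tool_rot: [-0.102, -3.139, -0.002]
contact_force: [-0.4, 0.2, 0.2]
opening: 0.0854
grip_force: 0.0
```

{"method": "send_rows", "body": {"rows": [[2.0, [0, 0, 0], 0], [2.0, [0, 0, 0], 0], [2.0, [0, 0, 0], 0], [2.0, [0, 0, 0], 0], [2.0, [0, 0, 0], 0], [2.0, [0, 0, 0], 0], [2.0, [0, 0, 0], 0], [2.0, [0, 0, 0], 0]], "newtons": 40}}

```text
t: 4.72
tool_pos: [0.4456, -0.243, 0.0231]
tool_rot: [0.102, 3.139, -0.001]
contact_force: [-0.8, -0.0, 6.3]
opening: 0.0247
grip_force: 40.3
```

```bash
python3 -c "
from h import *
to(.444,-.244,.15)"
```

```text
t 4.725 pos [ 0.4456 -0.243   0.0231] F [-0.84 -0.01  6.33] open 0.0247 grip 40.34863829612732 yaw_y 86.29 tilt [-0.001 -0.001 -1.   ] q6 -2.15
shift cm [  0.14  -0.12 -12.69]
```

{"method": "send_rows", "body": {"rows": [[2.0, [0, 0, -1], 0], [2.0, [0, 0, -3], 0], [2.0, [0, 0, -4], 0], [2.0, [0, 0, -4], -1], [2.0, [0, 0, 0], 0]]}}

```text
t: 5.35
tool_pos: [0.447, -0.2438, 0.1464]
tool_rot: [0.074, 3.135, -0.007]
contact_force: [-0.1, -0.4, -1.5]
opening: 0.0246
grip_force: 39.5
```

```bash
python3 -c "
from h import *
to(.4655,.0889,.11)"
```

```text
t 5.35 pos [ 0.447  -0.2438  0.1464] F [-0.11 -0.42 -1.51] open 0.0246 grip 39.482399225234985 yaw_y 87.29 tilt [-0.006 -0.004 -1.   ] q6 -2.17
shift cm [-0.26 33.34  3.5 ]
```

{"method": "send_rows", "body": {"rows": [[2.0, [0, 2, 0], 0], [2.0, [0, 4, 0], 0], [2.0, [0, 4, 0], 0], [2.0, [0, 4, 0], 0], [2.0, [0, 4, 0], 0], [2.0, [0, 4, 0], 0], [2.0, [0, 4, 0], 0], [2.0, [-0.3, 4, 1], 0], [2.0, [0, 3.3, 2.5], 0], [2.0, [0, 0, 0], 0]]}}

```text
t: 6.6
tool_pos: [0.4597, 0.0922, 0.1027]
tool_rot: [-0.068, -3.132, 0.0]
contact_force: [-0.9, -0.3, -0.9]
opening: 0.0242
grip_force: 39.7
```

```bash
python3 - <<'E'
from h import *
to(.4655,.0889,.05)
for n in('top','side'): snap(n,n+'1')
t=cv2.imread('pics/top1.png')[150:290,120:262]; s=cv2.imread('pics/side1.png')[120:250,160:320]
a=cv2.resize(t,None,fx=2.8,fy=2.8); b=cv2.resize(s,None,fx=2.5,fy=2.5)
c=np.zeros((395,800,3),np.uint8); c[:a.shape[0],:a.shape[1]]=a; c[:b.shape[0],400:400+b.shape[1]]=b
cv2.imwrite('pics/c1.png',c)
E
```

```text
t 6.6 pos [0.4597 0.0922 0.1027] F [-0.92 -0.33 -0.9 ] open 0.0242 grip 39.733829498291016 yaw_y 87.52 tilt [ 0.009 -0.    -1.   ] q6 -1.49
shift cm [-0.64 -0.31  5.26]
```

View pics/c1.png

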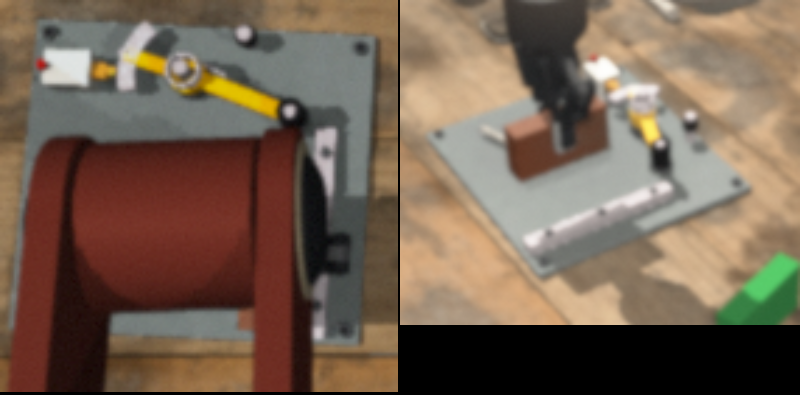

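Side view: block level in the gripper, above the plate and clear of fence and roller. Lowering now.

{"method": "send_rows", "body": {"rows": [[2.0, [-0.3, -0.1, 2], 0], [2.0, [-0.2, 0, 2], 0], [2.0, [0, 0, 1], 0], [2.0, [0, 0, 0], 0], [2.0, [0, 0, 0], 0]]}}

```text
t: 7.32
tool_pos: [0.4694, 0.0886, 0.0582]
tool_rot: [0.075, 3.139, 0.0]
contact_force: [0.1, -0.0, -0.8]
opening: 0.0247
grip_force: 39.7
```

```bash
python3 -c "
from h import *
to(.4655,.0889,.032)"
```

```text
t 7.325 pos [0.4694 0.0886 0.0582] F [ 0.15 -0.02 -0.75] open 0.0247 grip 39.73257064819336 yaw_y 87.26 tilt [-0.001  0.    -1.   ] q6 -1.49
shift cm [0.4  0.02 2.62]
```

{"method": "send_rows", "body": {"rows": [[2.0, [0, 0, 1.2], 0], [2.0, [0, 0, 0.8], 0], [2.0, [0, 0, 0.3], 0], [2.0, [0, 0, 0], 0], [2.0, [0, 0, 0], 0]]}}

```text
t: 7.95
tool_pos: [0.469, 0.0887, 0.0345]
tool_rot: [0.074, 3.14, 0.0]
contact_force: [-0.0, -0.0, -1.3]
opening: 0.0247
grip_force: 39.7
```

{"method": "send_rows", "body": {"rows": [[2.0, [0, 0, 0.1], 0], [2.0, [0, 0, 0.1], 0], [2.0, [0, 0, 0], 0]]}}

```text
t: 8.32
tool_pos: [0.4687, 0.0887, 0.0322]
tool_rot: [-0.074, -3.141, 0.0]
contact_force: [-0.5, 0.2, -0.7]
opening: 0.0244
grip_force: 39.7
```

{"method": "send_rows", "body": {"rows": [[2.0, [0, 0, 0.1], 0], [2.0, [0, 0, 0.1], 0], [2.0, [0, 0, 0], 0]]}}

```text
t: 8.7
tool_pos: [0.469, 0.0888, 0.0312]
tool_rot: [-0.074, -3.14, 0.0]
contact_force: [-4.0, 0.2, 4.6]
opening: 0.0243
grip_force: 40.4
```

{"method": "send_rows", "body": {"rows": [[2.0, [0, -0.1, 0], 0], [2.0, [0, -0.1, 0], 0], [2.0, [0, 0, 0], 0]]}}

```text
t: 9.07
tool_pos: [0.4695, 0.0871, 0.0311]
tool_rot: [0.075, 3.139, 0.002]
contact_force: [-1.4, 2.7, 4.4]
opening: 0.0244
grip_force: 40.6
```

{"method": "send_rows", "body": {"rows": [[2.0, [0, -0.1, 0], 0], [2.0, [0, 0, 0], 0], [2.0, [0, 0, 0], 0]]}}

```text
t: 9.45
tool_pos: [0.4695, 0.0861, 0.0311]
tool_rot: [0.075, 3.139, 0.002]
contact_force: [-0.9, 3.0, 5.8]
opening: 0.025
grip_force: 40.6
```

{"method": "send_rows", "body": {"rows": [[2.0, [0, -0.1, 0], 0], [2.0, [0, 0, 0], 0], [2.0, [0, 0, 0], 0]]}}

```text
t: 9.82
tool_pos: [0.4696, 0.085, 0.0311]
tool_rot: [0.075, 3.139, 0.001]
contact_force: [-0.1, 2.2, 5.6]
opening: 0.0246
grip_force: 40.6
```

{"method": "send_rows", "body": {"rows": [[2.0, [0, -0.1, 0], 0], [2.0, [0, 0, 0], 0], [2.0, [0, 0, 0], 0]]}}

```text
t: 10.2
tool_pos: [0.4696, 0.084, 0.0311]
tool_rot: [0.075, 3.139, 0.001]
contact_force: [0.1, 2.7, 4.5]
opening: 0.0246
grip_force: 40.6
```

{"method": "send_rows", "body": {"rows": [[2.0, [0, -0.1, 0], 0], [2.0, [0, 0, 0], 0], [2.0, [0, 0, 0], 0]]}}

```text
t: 10.58
tool_pos: [0.4696, 0.0836, 0.0311]
tool_rot: [0.076, 3.138, 0.004]
contact_force: [0.8, 6.7, 4.5]
opening: 0.0249
grip_force: 40.6
```

{"method": "send_rows", "body": {"rows": [[2.0, [0, -0.05, 0], 0], [2.0, [0, 0, 0], 0], [2.0, [0, 0, 0], 0], [2.0, [0, 0, 0], 0]], "newtons": 60}}

```text
t: 11.08
tool_pos: [0.4696, 0.0835, 0.0312]
tool_rot: [0.076, 3.138, 0.005]
contact_force: [0.9, 7.0, 4.9]
opening: 0.0245
grip_force: 59.6
```

```bash
python3 - <<'E'
from h import *
to(.5105,.0819,.031)
for n in('top','side'): snap(n,n+'2')
cv2.imwrite('pics/c2.png',cv2.resize(cv2.imread('pics/side2.png')[120:250,160:320],None,fx=4,fy=4,interpolation=cv2.INTER_CUBIC))
E
```

```text
t 11.075 pos [0.4696 0.0835 0.0312] F [0.88 7.   4.95] open 0.0245 grip 59.573580622673035 yaw_y 87.21 tilt [-0.002  0.003 -1.   ] q6 -1.51
shift cm [-4.09  0.04  0.03]
```

View pics/c2.png

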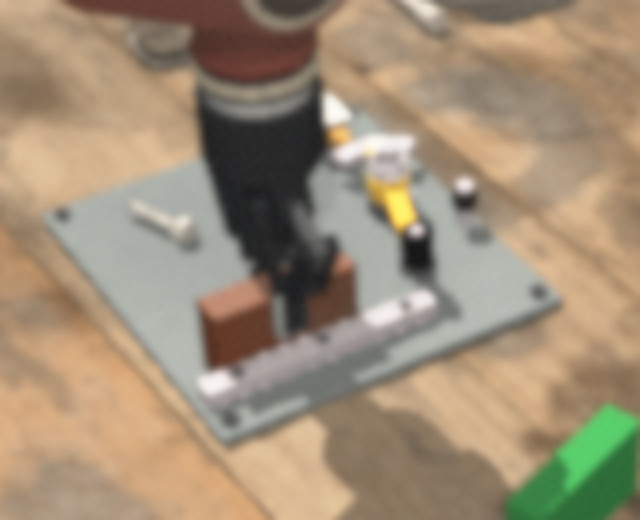

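The block stands flush along the fence (crop 200–355), clear of the roller at (415,245), and the arm is at rest. Now I'll slide it.

{"method": "send_rows", "body": {"rows": [[2.0, [-0.3, 0, 0], 0], [2.0, [-0.6, 0, 0], 0], [2.0, [-0.6, 0, 0], 0], [2.0, [-0.6, 0, 0], 0], [2.0, [-0.6, 0, 0], 0], [2.0, [-0.6, 0, 0], 0], [2.0, [-0.3, 0, 0], 0], [2.0, [0, 0, 0], 0]]}}

```text
t: 12.18
tool_pos: [0.5033, 0.0818, 0.0313]
tool_rot: [-0.076, -3.137, -0.004]
contact_force: [-9.8, 6.6, 14.6]
opening: 0.0241
grip_force: 60.8
```

```bash
python3 -c "
from h import *
to(.5547,.0795,.031)"
```

```text
t 12.175 pos [0.5033 0.0818 0.0313] F [-9.77  6.58 14.6 ] open 0.0241 grip 60.7936817407608 yaw_y 87.23 tilt [ 0.004  0.003 -1.   ] q6 -1.51
shift cm [-5.14  0.02  0.01]
```

{"method": "send_rows", "body": {"rows": [[2.0, [0, 0, -0.05], 0], [2.0, [-0.3, 0, 0], 0], [2.0, [-0.3, 0, 0], 0], [2.0, [-0.3, 0, 0], 0], [2.0, [0, 0, 0], 0]]}}

```text
t: 12.8
tool_pos: [0.5121, 0.0814, 0.0313]
tool_rot: [-0.076, -3.137, -0.004]
contact_force: [-7.6, 5.8, 11.6]
opening: 0.0242
grip_force: 60.4
```

{"method": "send_rows", "body": {"rows": [[2.0, [-0.3, 0, 0], 0], [2.0, [-0.3, 0, 0], 0], [2.0, [-0.3, 0, 0], 0], [2.0, [0, 0, 0], 0]]}}

```text
t: 13.3
tool_pos: [0.5193, 0.081, 0.0314]
tool_rot: [-0.075, -3.132, -0.004]
contact_force: [-16.6, 5.6, 20.0]
opening: 0.0241
grip_force: 61.3
```

{"method": "send_rows", "body": {"rows": [[2.0, [0, 0, -0.06], 0], [2.0, [-0.3, 0, 0], 0], [2.0, [-0.3, 0, 0], 0], [2.0, [-0.3, 0, 0], 0], [2.0, [0, 0, 0], 0]]}}

```text
t: 13.92
tool_pos: [0.5278, 0.0806, 0.0315]
tool_rot: [-0.075, -3.131, -0.004]
contact_force: [-16.1, 5.5, 16.1]
opening: 0.0243
grip_force: 61.0
```

```bash
python3 -c "
from h import *
to(.5547,.0795,.031)"
```

```text
t 13.925 pos [0.5278 0.0806 0.0315] F [-16.08   5.5   16.12] open 0.0243 grip 61.019121408462524 yaw_y 87.25 tilt [ 0.01   0.002 -1.   ] q6 -1.51
shift cm [-2.69  0.02  0.02]
```

{"method": "send_rows", "body": {"rows": [[2.0, [0, 0, -0.08], 0], [2.0, [-0.3, 0, 0], 0], [2.0, [-0.3, 0, 0], 0], [2.0, [-0.3, 0, 0], 0], [2.0, [0, 0, 0], 0]]}}

```text
t: 14.55
tool_pos: [0.5356, 0.0802, 0.0316]
tool_rot: [-0.075, -3.128, -0.003]
contact_force: [-15.8, 5.6, 14.4]
opening: 0.024
grip_force: 60.8
```

{"method": "send_rows", "body": {"rows": [[2.0, [-0.3, 0, 0], 0], [2.0, [-0.3, 0, 0], 0], [2.0, [-0.3, 0, 0], 0], [2.0, [0, 0, 0], 0]]}}

```text
t: 15.05
tool_pos: [0.5451, 0.0797, 0.0316]
tool_rot: [-0.075, -3.129, -0.003]
contact_force: [-16.5, 5.6, 14.9]
opening: 0.0245
grip_force: 60.8
```

```bash
python3 - <<'E'
from h import *
to(.5547,.0795,.031)
for n in('top','side'): snap(n,n+'3')
t=cv2.imread('pics/top3.png')[150:290,120:262]; s=cv2.imread('pics/side3.png')[120:230,180:320]
a=cv2.resize(t,None,fx=2.8,fy=2.8); b=cv2.resize(s,None,fx=2.85,fy=2.85,interpolation=cv2.INTER_CUBIC)
c=np.zeros((395,800,3),np.uint8); c[:a.shape[0],:a.shape[1]]=a; c[:b.shape[0],400:400+b.shape[1]]=b
cv2.imwrite('pics/c3.png',c)
E
```

```text
t 15.05 pos [0.5451 0.0797 0.0316] F [-16.54   5.62  14.89] open 0.0245 grip 60.81196904182434 yaw_y 87.26 tilt [ 0.012  0.002 -1.   ] q6 -1.52
shift cm [-0.96  0.02  0.04]
```

View pics/c3.png

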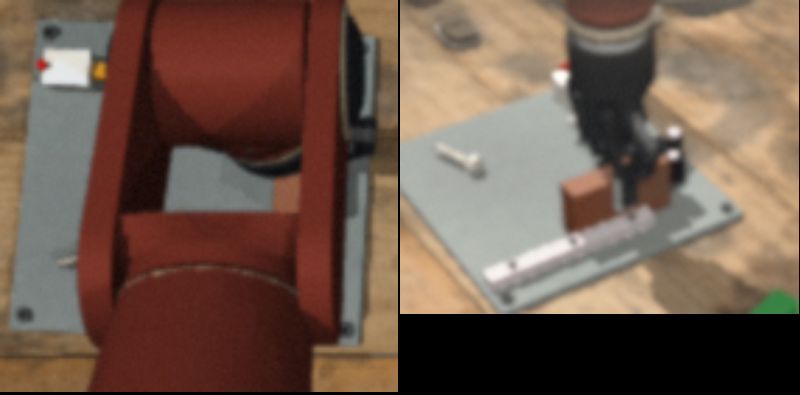

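Side view: the block is against the roller, moving the arm, and still along the fence. About 9 mm remain.

{"method": "send_rows", "body": {"rows": [[2.0, [-0.3, 0, -0.05], 0], [2.0, [-0.3, 0, 0], 0], [2.0, [-0.3, 0, 0], 0], [2.0, [0, 0, 0], 0], [2.0, [0, 0, 0], 0]]}}

```text
t: 15.78
tool_pos: [0.5536, 0.0793, 0.0317]
tool_rot: [-0.075, -3.128, -0.003]
contact_force: [-16.4, 6.4, 13.4]
opening: 0.0242
grip_force: 60.6
```

```bash
python3 - <<'E'
from h import *
to(.5547,.0792,.031)
im=snap('side','side4'); snap('top','top4')
cv2.imwrite('pics/c4.png',cv2.resize(cv2.imread('pics/side4.png')[140:220,210:310],None,fx=7,fy=7,interpolation=cv2.INTER_CUBIC))
E
```

```text
t 15.775 pos [0.5536 0.0793 0.0317] F [-16.36   6.44  13.44] open 0.0242 grip 60.61640202999115 yaw_y 87.27 tilt [ 0.013  0.002 -1.   ] q6 -1.52
shift cm [-0.11 -0.    0.06]
```

View pics/c4.png

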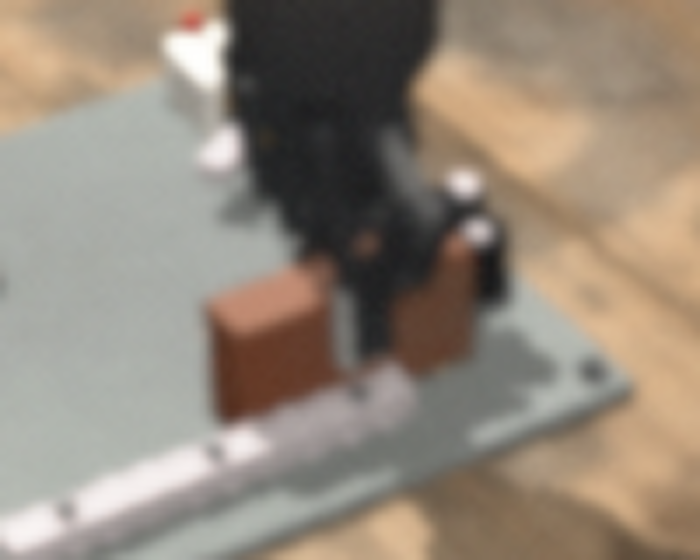

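The roller pin is at crop (480,232), against the block's end. I'll compute its travel compared with the rest picture, where it was at c2 (417,230).

```bash
python3 - <<'E'
from h import *
im=dict(np.load('pics/side4.npz'))
a=p3(im,160+417/4,120+230/4,.058); b=p3(im,210+480/7,140+232/7,.058)
print(a,b,(b-a)[:2]@[.9989,-.0471])
e=p3(im,210+472/7,140+240/7,.062); g=p3(im,210+208/7,140+308/7,.062); print(e,g,e-g)
# depth check of block heights: top face points
T=im['cam_to_world'];d=im['range_z'];v,u=np.mgrid[:420,:560]
P=np.stack([(u-im['cx'])/im['fx']*d,(v-im['cy'])/im['fy']*d,d],-1)@T[:3,:3].T+T[:3,3]
h=cv2.cvtColor(im['frame'],cv2.COLOR_RGB2HSV); m=(u>238)&(u<280)&(v>165)&(v<205)&((h[...,0]<12)|(h[...,0]>170))&(h[...,1]>90)&(P[...,2]>.05)
q=P[m]; print(m.sum(),q.min(0),q.max(0)); r=(q[:,:2]-[.5272,.0806])@np.array([[.9989,.0471],[-.0471,.9989]])
print('x range jig',r[:,0].min(),r[:,0].max())
for lo,hi in((-40,-10),(40,75)):
    k=(r[:,0]>lo/1e3)&(r[:,0]<hi/1e3); print(k.sum(),np.sort(q[k,2])[-5:])
E
```

```text
[0.57006223 0.07608322 0.058     ] [0.6101962  0.06949672 0.058     ] 0.04040004625691523
[0.60195436 0.06283274 0.062     ] [0.50259237 0.08591226 0.062     ] [ 0.09936199 -0.02307953  0.        ]
181 [0.50208921 0.02265438 0.05012717] [0.6024145  0.09160408 0.10381385]
x range jig -0.025058295901486827 0.07583881776005923
60 [0.06424499 0.0648982  0.06629172 0.06695905 0.06726678]
23 [0.06136042 0.06157711 0.06242216 0.06344696 0.08477564]
```

```bash
python3 - <<'E'
from h import *
for t,pts in(('side2',[(217,193),(219,193),(221,192),(223,191),(243,185),(245,184),(247,185)]),('side4',[(244,185),(246,184),(248,183),(250,182),(252,181),(254,180),(274,175),(275,174)])):
    im=dict(np.load('pics/%s.npz'%t)); print(t,[p3(im,*p).round(4).tolist() for p in pts])
im=dict(np.load('pics/top4.npz')); print([p3(im,u,v).round(4).tolist() for u in(221,224,227) for v in(216,219,222,225)])
im=dict(np.load('pics/top2.npz'));f=im['frame']; print([p3(im,u,v).round(4).tolist() for u in(221,224,227) for v in(258,261,264)])
E
```

```text
side2 [[0.4372, 0.0862, 0.0641], [0.4423, 0.0855, 0.0621], [0.4506, 0.0906, 0.058], [0.4555, 0.0888, 0.06], [0.4748, 0.0214, 0.1122], [0.5151, 0.0813, 0.0591], [0.5171, 0.075, 0.059]]
side4 [[0.5092, 0.0764, 0.0618], [0.5166, 0.0787, 0.06], [0.5208, 0.0757, 0.0631], [0.5273, 0.0766, 0.0628], [0.5331, 0.0762, 0.0635], [0.5382, 0.0746, 0.0654], [0.5928, 0.0651, 0.0624], [0.5966, 0.0659, 0.0634]]
[[0.5154, 0.0867, 0.0653], [0.4755, 0.0453, 0.3927], [0.4715, 0.045, 0.3943], [0.4678, 0.0451, 0.3937], [0.5152, 0.0802, 0.0671], [0.5089, 0.0801, 0.0669], [0.4717, 0.0415, 0.3925], [0.468, 0.0416, 0.3915], [0.4791, 0.0376, 0.394], [0.4751, 0.0373, 0.3965], [0.4712, 0.0371, 0.3978], [0.4671, 0.0367, 0.4012]]
[[0.4283, 0.0856, 0.064], [0.4222, 0.0855, 0.0638], [0.4155, 0.0924, 0.0073], [0.4283, 0.0792, 0.0654], [0.4222, 0.0795, 0.0626], [0.4155, 0.0856, 0.0095], [0.4266, 0.0389, 0.3765], [0.4228, 0.0387, 0.3781], [0.419, 0.0384, 0.3801]]
```

```bash
python3 -c "
from h import *
to(.5547,.0792,.031); print(ctrl.finish_job())"
```

```text
t 15.875 pos [0.5536 0.0793 0.0317] F [-16.55   5.32  13.11] open 0.0242 grip 60.615506172180176 yaw_y 87.26 tilt [ 0.012  0.002 -1.   ] q6 -1.52
shift cm [-0.11 -0.    0.06]
the job is handed in; nothing more can be done
None
```

I handed the job in at about 16 s with the block held flush on the fence and the arm pressed back to about 0.46 rad (estimated from the camera), past the click and short of the end stop; the hand-in returned no verdict, and the block's rear end appeared raised by about 2 mm, within the tilt limit.

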